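Feed a sample tube down the labeller's gravity rail

ROBOT

A 6-joint arm with a two-finger parallel gripper is mounted at the origin on the work surface. World frame = base frame: x ahead of the robot, y to its left, z up, the work surface at z = 0. Lengths are in m, angles in rad, forces in N, time in s.
With the tool pointing down it reaches from about 0.25 to 0.85 m from the base axis. Payload 12.5 kg.
Tool frame: the origin (TCP) lies midway between the tips of the shut fingers; the grasp point (between the pads) lies 19 mm behind it; z points along the fingers, y is the direction in which the jaws open and shut (so a half turn about z gives the same grasp; the last joint's range is limited). The gripper opens to 93 mm and grips with 3 to 60 N. Pads are 15 mm wide; open, the fingers measure 128 mm over their backs; the gripper's body (75 mm by 188 mm) begins 65 mm behind the grasp point.
Start: joints at [-1.356, 0.351, 1.652, -0, 1.139, -0.085], TCP at [0.162, -0.525, 0.219] pointing down, gripper open.
Joint ranges: [-2.75, 2.75], [-0.79, 2.1], [0.01, 2.65], [-1.57, 4.71], [0.07, 3.14], [-2.87, 2.87]. Speed limits (rad/s): [2.22, 2.22, 2.79, 3.14, 3.14, 3.14].

INTERFACE

Orientations are given as a unit quaternion [x, y, z, w].
In Python, from plant import robot gives the robot as it stands.
- The arm moves only by the tool play_rows, never from a script. Its argument "commands" is a list of rows, each a list of 3 entries, a list of its own where there are three numbers: the closure in counts, from 0 (fully open) to 255 (shut), then the shift along the world's x, y, z in units of 50 mm (1.0 is 50 mm), then the turn about the world's z in units of 5 degrees (1.0 is 5 degrees). In form: [[jaw, [x, y, z], turn], ...]. A call has 1 to 20 rows; each row shifts and turns the commanded pose from where the row before left it; what a row does not reach is not made up. A row lasts 1/8 s, in which the tool goes at most 62.5 mm and 10.7 degrees, less where a joint would pass 70% of its speed; a pose out of reach is approached as far as the arm can. A call is refused whole if a number of a shift passes 1 or a number of a turn 1, either way. A call with a gripper value outside its range is refused whole. The fingers move at their own pace and stop on an object; the grip force is fixed at half the most. Time passes only in rows, so rows that do not move let the fingers close. It gives the time, the measured TCP pose, the force and the opening at its end, in the units of the state.
- robot.sense(): the state, without advancing time (a new reading comes with each control period).
- robot.get_image(name): name is "side" or "top" or "wrist"; returns the picture (400x640x3 uint8, blue, green, red); there is no depth.
- robot.camera_params(name): a dict with "fovy" (degrees; the focal length in pixels is half the picture's height over the tangent of half this angle, whatever the lens; pixels are square), "cx", "cy" (the principal point, pixels), "D" ([k1, k2, p1, p2, k3] as OpenCV has them; the pictures are not rectified), "T" (4x4, takes a point from camera to world coordinates). Camera axes: x right, y down, z forward; pixel columns grow to the right and rows downward; lengths in m; the calibration is good to about 2 mm. A picture is of the moment at which its call begins: read the wrist's pose just before it. camera_params takes no time and is no camera call; for the wrist camera it gives the pose at the moment of the call.
- robot.hand_in(): hands the job in, once; it reports no verdict.
Trained networks look in the newest picture that a camera, given by its name, has taken for a name from the list of things; names that differ only in an ending like _2 or _b are one class to them, and where a whole thing is asked for, a point or a joint stands for the part that bears it (a point fixed in the world has none). Each returns a list of dicts, best first, with "p" (0 to 1); they miss things now and then, are a little off and sometimes report something else, mostly with a low value. They report only what shows in the picture. A call takes as long as a camera call. They do not tell look-alikes from the thing itself.
- robot.find_in(camera, label): "uv" ([column, row] in pixels, amid what is visible of it).
- robot.trace(camera, label): "mask" (400x640 bool, what is visible of it) and "uv" ([column, row] in pixels, amid what is visible of it).
The state is a dict: "clock": time; "joints": joint angles; "joint_velocities": joint speeds; "joint_torque": joint torques, N m; "tool_pos": TCP position; "tcp_rot": TCP orientation; "force": force on the tool from outside, world axes, zero at the start; "torque": the same for the moment, N m; "grip_width": finger opening in m.
Only numpy, scipy, OpenCV 4.12 (cv2) and the standard library are available. Lean on these libraries where they do the work, as an engineer would, in place of code of your own. Each camera call takes 0.05 s, during which the arm holds its last target.

TASK

Feed the blue-capped sample tube from the loading deck into the feeder's slot so that it drops in and hangs by its cap, and let it run down the rails and through the yellow slide gate to the orange stop at the labeller, where it must stay hanging, cap up. The red-capped tube belongs to another batch: leave it lying on the deck where it is, and do not disturb the beaker and the label roll standing beside the rails.

Things in the scene. Friction and masses are not known exactly. Their poses are not given: they have to be found in the camera images.
- feeder: Tube feeder bolted to the bench, the labeller at its +y end; it stays put. Origin: at bench level under the slot's centre line, below the end of the deck. Own axes, used in all notes here: +y feed direction, x across, z up. Level aluminium deck, top at z = 250 mm, y = -270 to 0, x = -140 to 140 mm; a lip 6 mm high round it, with a gap at y = 0 for |x| under 48 mm.
- slot_start (a point): Closed end of the slot, on its centre line at deck height (feeder frame 0, -235, 250 mm). The slot is 34 mm wide, lies along x = 0 and is open from here on through the deck's end and all down the rails; under it is free space. A tube lying along it drops in body first and hangs by its cap; on the level deck it then stays where it is.
- brow (a point): Centre of the slot at deck height where the level deck ends (feeder frame 0, 0, 250 mm). From here two smooth steel rails, 20 mm wide either side of the slot, fall 28 degrees towards +y. A hanging tube whose cap's centre is pushed about 15 mm past this point slides down by itself. A keeper bar 6 mm wide runs 47 mm above the rails over x = 0 from about y = 70 mm on.
- nest (a point): Centre of the slot, on the rails' upper face, where the middle of the cap's underside comes to lie when the cap rests on the orange stop (feeder frame 0, 220, 133 mm).
- gate (a joint): Yellow slide gate, a bar 6 mm thick across the rails at feeder y = 99 mm, 4 to 17 mm above them. 0 = shut, 0.055 (m) = fully open; it slides level towards the feeder's -x, the robot's side. The cap passes from about 0.048 on. It starts shut or up to 0.006 open, drags with about 1.2 N and stays where it is left.
- gate_knob (a point): Middle of the red upright knob on the gate, 76 mm to the -x side of the slot's centre when shut: a cylinder 18 mm in diameter, 34 mm tall (17 mm above and below this point), its top leaning 28 degrees towards +y. The gate's guide bridge stands 29 mm towards the slot from it (when shut); its top is about 20 mm lower than this point.
- blue_tube: Blue-capped sample tube, 60 to 130 g: whitish round-bottomed body 29 mm in diameter, 100 mm long; cap 44 mm in diameter, 20 mm high. Origin: centre of the cap's underside; own z runs along the tube from bottom to cap. Starts lying on the deck on either side of the slot, cap towards the feeder's -y, within 20 degrees of the slot's direction, origin 22 mm above the deck. It rolls easily.
- blue_tube_bottom (a point): Tip of the blue-capped tube's round bottom, 100 mm from its origin.
- red_tube: Red-capped sample tube, otherwise like the blue-capped one, lying on the deck on the other side of the slot. To be left there.
- beaker: Glass beaker on the bench beside the rails, 84 mm in diameter, 100 mm tall; origin at its underside's centre. Bystander.
- label_roll: Spare roll of white labels lying flat on the bench beside the rails, 90 mm in diameter, 30 mm high; origin at its underside's centre. Bystander.
Mind the look-alikes: they are no part of the job. Leave any black or turquoise look-alike of the red_tube alone.

How it is judged:
By the outcome, as a careful person would: the job done as asked, in the order asked, and still so for the second after the job is handed in, with the robot touching nothing.
It also fails if it takes over 54 s, if anything falls off the work surface, if the arm or the gripper's body presses on something with over 40 N, if the wrist force passes 120 N, or if a joint passes its speed limit or range.

## Working session

There is one attempt and no reset: what is moved stays moved. The work goes in short steps, Python scripts to look and compute and a tool call to move; the robot and the scene stay as the last step left them, time stands still between calls to the robot, and variables do not carry over. Pictures are saved under pics/ and viewed, and the job is handed in when it is done.

Besides the shell and the picture viewer there is one more tool, called after "Emit:" by a JSON object that holds its "api" and its "payload", one argument or row to a line. play_rows: Moves the arm, as the interface text tells. Its arguments: {"type":"object","properties":{"commands":{"type":"array"}},"required":["commands"]}

```bash
mkdir -p pics; ls; python3 - <<'E'
from plant import robot
import cv2
s=robot.sense(); print(s)
for n in("side","top","wrist"):
    p=robot.camera_params(n); im=robot.get_image(n); cv2.imwrite(f"pics/{n}0.png",im); print(n,p)
E
```

```text
pics
{'clock': 0.0, 'joints': array([-1.35559680e+00,  3.51233902e-01,  1.65242830e+00, -1.75404438e-05,
        1.13907938e+00, -8.46154181e-02]), 'joint_velocities': array([-2.27256565e-04, -1.08588690e-03, -1.63672157e-03,  9.42919449e-06,
       -9.49228304e-04,  3.93037427e-05]), 'joint_torque': array([-3.61333259e-04, -4.97316957e+01, -2.85253787e+01,  6.98117190e-02,
        2.56377988e-02, -8.83289158e-05]), 'tool_pos': array([ 0.16237766, -0.525126  ,  0.2181011 ]), 'tcp_rot': array([ 9.88784189e-01,  1.49350253e-01, -4.54278265e-05, -5.72721449e-04]), 'force': array([ 0.34272113, -0.18060381, -0.57762415]), 'torque': array([-0.00487184, -0.04731815, -0.01666024]), 'grip_width': 0.09304521864629016}
side {'fovy': 51.532598985178794, 'cx': 330.52188171095855, 'cy': 195.57556649090856, 'D': array([-0.06032496,  0.        ,  0.        ,  0.        ,  0.        ]), 'T': array([[-0.80912598, -0.41293931,  0.41808644,  0.12754902],
       [-0.58742555,  0.58738498, -0.55669571,  0.61643   ],
       [-0.01569615, -0.69603161, -0.71783955,  0.99511005],
       [ 0.        ,  0.     
[... 250 characters left out ...]
2940e-01,
         4.18214933e-01],
       [-9.99640969e-01, -2.67941567e-02, -8.05727429e-05,
        -2.05907540e-02],
       [ 5.44853768e-03, -2.00328876e-01, -9.79713558e-01,
         1.22612073e+00],
       [ 0.00000000e+00,  0.00000000e+00,  0.00000000e+00,
         1.00000000e+00]])}
wrist {'fovy': 70.6159130557182, 'cx': 324.0362064114091, 'cy': 199.8475434991948, 'D': array([0.00027624, 0.        , 0.        , 0.        , 0.        ]), 'T': array([[ 0.29571206, -0.91969863, -0.25828049,  0.23354306],
       [-0.95527629, -0.28505429, -0.07868453, -0.5024319 ],
       [-0.00125791,  0.26999719, -0.96286029,  0.38385566],
       [ 0.        ,  0.        ,  0.        ,  1.        ]])}
```

View pics/side0.png

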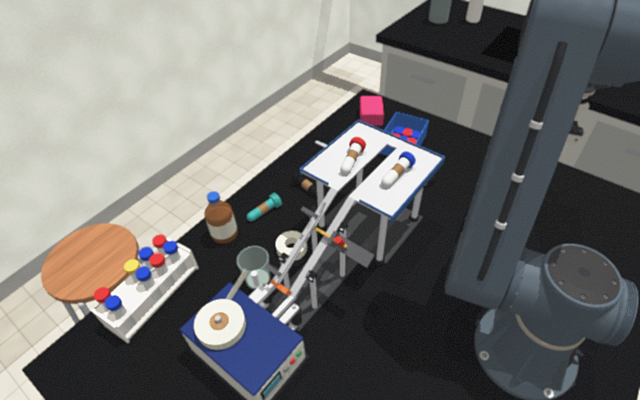

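View pics/top0.png

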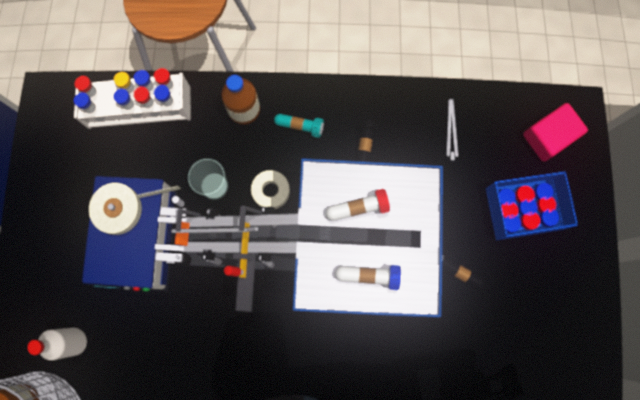

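View pics/wrist0.png

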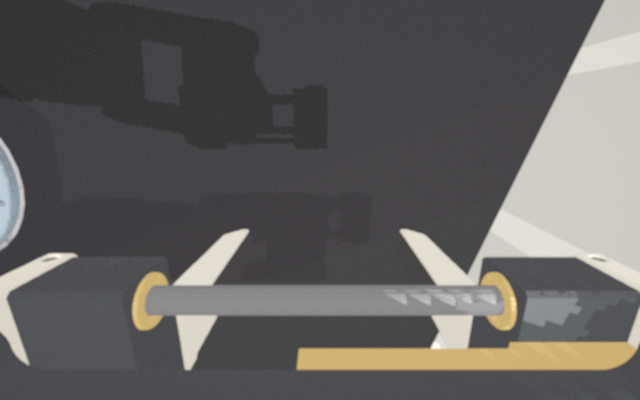

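```bash
cat > h.py <<'E'
import numpy as np, cv2
from plant import robot
def K(n):
    p=robot.camera_params(n); f=200/np.tan(np.radians(p['fovy'])/2)
    return np.array([[f,0,p['cx']],[0,f,p['cy']],[0,0,1]]),np.array(p['D']),np.array(p['T'])
def ray(n,uv):
    k,d,T=K(n); q=cv2.undistortPoints(np.array([[uv]],float),k,d)[0,0]
    return T[:3,3],T[:3,:3]@np.array([q[0],q[1],1])
def onz(n,uv,z):
    o,r=ray(n,uv); return o+r*(z-o[2])/r[2]
def proj(n,P):
    k,d,T=K(n); R=T[:3,:3].T
    return cv2.projectPoints(np.array(P,float).reshape(-1,3),cv2.Rodrigues(R)[0],-R@T[:3,3],k,d)[0][:,0]
def tri(l):
    A=np.zeros((3,3));b=np.zeros(3)
    for n,uv in l:
        o,r=ray(n,uv); r=r/np.linalg.norm(r); M=np.eye(3)-np.outer(r,r);A+=M;b+=M@o
    return np.linalg.solve(A,b)
E
python3 - <<'E'
from h import *
np.set_printoptions(precision=4,suppress=True)
for n in("top","side"):
    im=robot.get_image(n)
    c=im.copy()
    for l in("feeder","gate_knob","blue_tube","blue_tube_bottom","red_tube","nest","slot_start"):
        try:
            r=robot.find_in(n,l); print(n,l,[(np.round(x['uv'],1),round(x['p'],2)) for x in r[:3]])
        except Exception as e: print(l,e)
    if n=="top": c=c[140:330,150:460]
    else: c=c[100:320,230:460]
    cv2.imwrite(f"pics/{n}z.png",cv2.resize(c,None,fx=2.5,fy=2.5,interpolation=cv2.INTER_CUBIC))
for uv in [(302,159),(442,164),(440,316),(294,311),(420,238),(298,237)]: print(uv,onz("top",uv,.25))
E
```

```text
top feeder [(array([304.9, 237.1]), 0.76)]
top gate_knob [(array([241.9, 267. ]), 0.94), (array([302.3, 239.3]), 0.35)]
top blue_tube [(array([371.6, 273.6]), 0.58)]
top blue_tube_bottom [(array([372. , 276.5]), 0.94)]
top red_tube [(array([366.8, 140.9]), 0.92), (array([360.2, 205.3]), 0.69), (array([459.3, 272. ]), 0.62)]
top nest [(array([304.7, 240.6]), 0.55)]
top slot_start [(array([306.1, 239. ]), 0.63)]
side feeder [(array([313. , 269.6]), 0.92)]
side gate_knob []
side blue_tube [(array([398.7, 169.7]), 0.96), (array([287.7, 241.1]), 0.69)]
side blue_tube_bottom [(array([398.2, 167.7]), 0.7)]
side red_tube [(array([263.8, 209.2]), 0.7), (array([353. , 152.8]), 0.69), (array([309.3, 182.1]), 0.65)]
side nest [(array([310.2, 270.6]), 0.82)]
side slot_start [(array([313.7, 267.6]), 0.92)]
(302, 159) [0.6852 0.0106 0.25  ]
(442, 164) [ 0.6833 -0.2638  0.25  ]
(440, 316) [ 0.3911 -0.2554  0.25  ]
(294, 311) [0.3951 0.0163 0.25  ]
(420, 238) [ 0.5367 -0.2182  0.25  ]
(298, 237) [0.5328 0.0133 0.25  ]
```

View pics/topz.png

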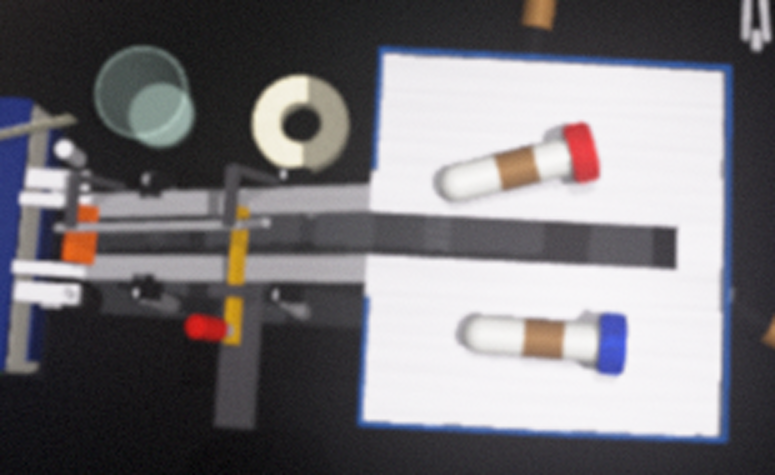

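View pics/sidez.png

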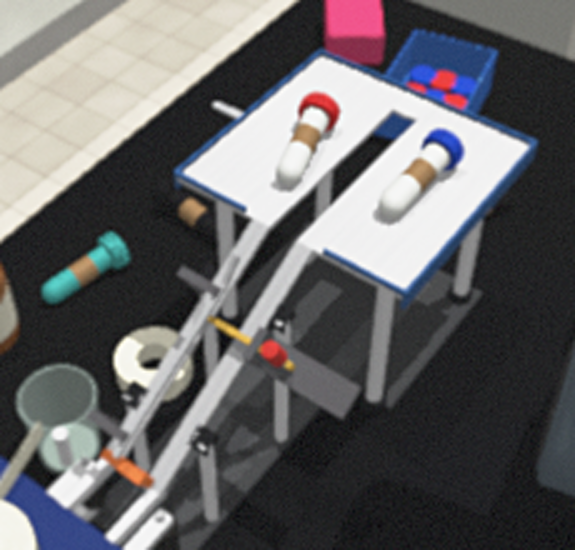

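```bash
cat > fit.py <<'E'
from h import *
from scipy.optimize import least_squares
np.set_printoptions(precision=4,suppress=True)
def T_(z): return [z[0]/2.5+150,z[1]/2.5+140]
def S_(z): return [z[0]/2.5+230,z[1]/2.5+100]
obs=[("top",T_((380,47)),(1,0)),("top",T_((731,66)),(1,1)),("top",T_((725,440)),(-1,1)),("top",T_((361,424)),(-1,0)),
("side",S_((320,53)),(1,1)),("side",S_((536,143)),(-1,1)),("side",S_((403,298)),(-1,0)),("side",S_((178,175)),(1,0))]
pts=[("top",T_((677,228)),(.017,-.235,.25)),("top",T_((676,268)),(-.017,-.235,.25)),("top",T_((371,212)),(.017,0,.25)),("top",T_((367,253)),(-.017,0,.25))]
def W(v,p):
    c,s=np.cos(v[2]),np.sin(v[2]); return np.array([v[0]+c*p[0]-s*p[1],v[1]+s*p[0]+c*p[1],p[2]])
def res(v):
    r=[]
    for n,uv,(a,b) in obs:
        P=(a*(.14+v[3]), -.27-v[3] if b else v[3], .256); r.append(proj(n,W(v,P))[0]-uv)
    for n,uv,P in pts: r.append(proj(n,W(v,P))[0]-uv)
    return np.array(r).ravel()
s=least_squares(res,[.535,.014,0,0],loss='soft_l1'); v=s.x; print(v,np.degrees(v[2])); print(res(v).reshape(-1,2))
np.save('feeder.npy',v)
w=lambda *p:W(v,p)
zr=lambda y:.25-y*np.tan(np.radians(28))
print("nest",w(0,.22,.133),proj("top",w(0,.22,.133)),proj("side",w(0,.22,.133)))
# knob red blob
for n in("top","side"):
    im=robot.get_image(n); hsv=cv2.cvtColor(im,cv2.COLOR_BGR2HSV)
    g=proj(n,w(-.076,.1,.215))[0]; print(n,"knob exp",g)
    m=((hsv[...,0]<8)|(hsv[...,0]>172))&(hsv[...,1]>150)&(hsv[...,2]>80)
    yy,xx=np.nonzero(m); k=np.hypot(xx-g[0],yy-g[1])<22; print(xx[k].mean(),yy[k].mean(),k.sum(),xx[k].min(),xx[k].max(),yy[k].min(),yy[k].max())
    if n=="top":a=(xx[k].mean(),yy[k].mean())
    else:b=(xx[k].mean(),yy[k].mean())
k=tri([("top",a),("side",b)]);print("knob",k)
c,s_=np.cos(v[2]),np.sin(v[2]); R=np.array([[c,s_],[-s_,c]])
print("knob feeder",R@(k[:2]-v[:2]),k[2],proj("top",k),proj("side",k))
for n,l in(("cap",[("top",T_((613,343))),("side",S_((443,150)))]),("bottom",[("top",T_((460,333))),("side",S_((390,211)))]),("band",[("top",T_((543,338))),("side",S_((422,173)))])):
    t=tri(l); print(n,t,"feeder",R@(t[:2]-v[:2]))
for n,z in (("redcap",(582,152)),("redbot",(437,183))):
    t=onz("top",T_(z),.27); print(n,t,R@(t[:2]-v[:2]))
E
python3 fit.py
```

```text
[ 0.5402  0.0141 -0.0256  0.0021] -1.4684184667044498
[[-1.1007  0.8036]
 [-0.6718  0.7496]
 [ 0.1822  0.0457]
 [-2.3821 -0.3144]
 [ 0.3981 -0.9467]
 [-0.4326 -0.4004]
 [-0.0246 -1.4893]
 [-1.7729 -0.5692]
 [ 0.7573 -0.7412]
 [ 0.8595  1.0564]
 [-0.1627 -0.5901]
 [ 0.3849  0.8611]]
nest [0.5458 0.234  0.133 ] [[196.4267 234.2716]] [[289.3727 278.7502]]
top knob exp [244.5078 271.4513]
231.7324840764331 270.71974522292993 157 224 240 265 276
side knob exp [343.917  241.5774]
338.9428571428571 240.72857142857143 70 334 344 236 245
knob [0.4663 0.1369 0.2406]
knob feeder [-0.0771  0.1209] 0.2406008545553793 [[231.7028 270.6547]] [[339.0007 240.7396]]
cap [ 0.4604 -0.1677  0.2714] feeder [-0.0751 -0.1837]
bottom [ 0.4628 -0.0567  0.2691] feeder [-0.0756 -0.0727]
band [ 0.4605 -0.1167  0.2769] feeder [-0.0763 -0.1327]
redcap [ 0.6029 -0.1443  0.27  ] [ 0.0667 -0.1567]
redbot [ 0.5764 -0.0359  0.27  ] [ 0.0375 -0.049 ]
```

Emit:
{"api": "play_rows", "payload": {
  "commands": [
    [255,[0,0,0.95],0.3],
    [255,[0,0,0.95],0],
    [255,[0,0,0.95],0],
    [255,[0.48,0.946,0],1],
    [255,[0.48,0.946,0],1],
    [255,[0.48,0.946,0],1],
    [255,[0.48,0.946,0],1],
    [255,[0.48,0.946,0],1],
    [255,[0.48,0.946,0],1],
    [255,[0.48,0.946,0],1],
    [255,[0.48,0.946,0],1],
    [255,[0.48,0.946,0],1],
    [255,[0.48,0.946,0],1],
    [255,[0.48,0.946,0],1],
    [255,[0.48,0.946,0],1],
    [255,[0.48,0.946,0],1],
    [255,[0.48,0.946,0],1]
  ]
}}

```text
clock: 3.18
tool_pos: [0.499, 0.1386, 0.3612]
tcp_rot: [0.714, 0.7, 0.0, 0.0]
force: [0.4, -0.6, -0.2]
grip_width: 0.0004
```

```bash
python3 - <<'E'
from h import *
im=robot.get_image("wrist"); P=[[.4663,.1369,.2406],[.499,.1386,.234]]
u=proj("wrist",P); print(u, robot.sense()['tool_pos'],robot.sense()['tcp_rot'])
for q in u: cv2.circle(im,tuple(int(x) for x in q),4,(0,255,0),1)
cv2.imwrite("pics/w1.png",im)
E
```

```text
[[292.0731087  201.74475827]
 [323.15035028 198.14001219]] [0.50051977 0.14259486 0.36047363] [ 7.12036544e-01  7.02141798e-01  6.52496572e-04 -6.55920676e-04]
```

View pics/w1.png

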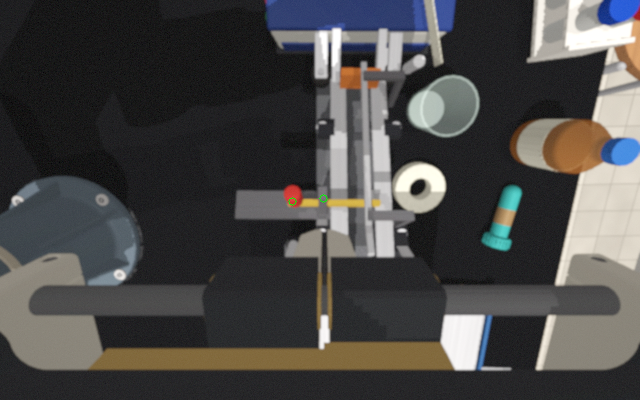

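Emit:
{"api": "play_rows", "payload": {
  "commands": [
    [255,[0,0,-0.9],0],
    [255,[0,0,-0.9],0],
    [255,[0,0,-0.5],0],
    [255,[0,0,-0.27],0],
    [255,[0,0,0],0]
  ]
}}

```text
clock: 3.85
tool_pos: [0.4984, 0.1367, 0.2325]
tcp_rot: [0.715, 0.699, -0.0, -0.0]
force: [0.5, 0.6, 0.3]
grip_width: 0.0001
```

```bash
python3 - <<'E'
from h import *
s=robot.sense();print(s['tool_pos'],s['force'],s['clock'])
im=robot.get_image("side")[170:330,230:430]; cv2.imwrite("pics/s2.png",cv2.resize(im,None,fx=3.5,fy=3.5,interpolation=cv2.INTER_CUBIC))
im=robot.get_image("wrist"); cv2.imwrite("pics/w2.png",im)
E
```

```text
[0.49839605 0.13669675 0.23250956] [0.47823774 0.58434915 0.31394777] 3.85
```

View pics/s2.png

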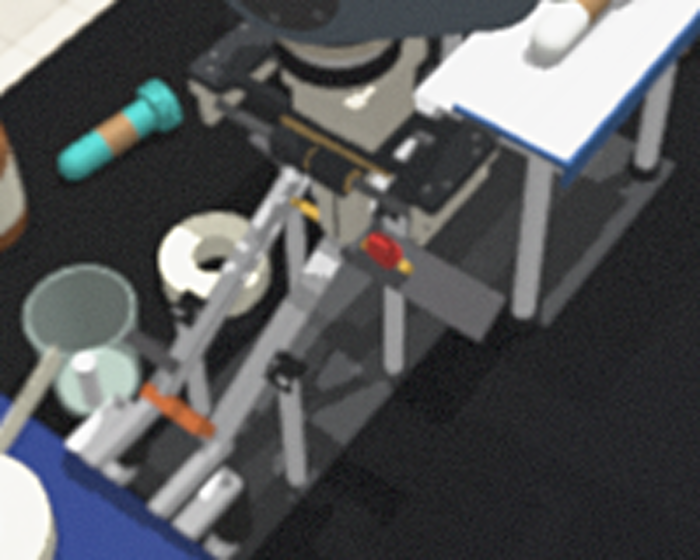

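View pics/w2.png

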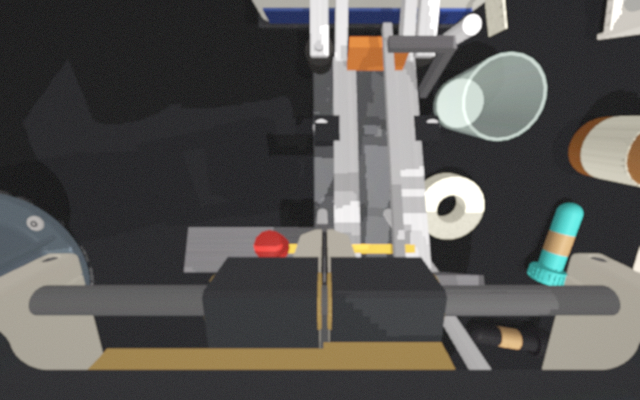

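```bash
python3 - <<'E'
from h import *
for z in(.24,.25,.257):print(onz("wrist",(271,243),z))
print(proj("wrist",[[.4984,.1367,.2325]]))
E
```

```text
[0.46615561 0.14115583 0.24      ]
[0.4682854  0.14562378 0.25      ]
[0.46977625 0.14875135 0.257     ]
[[323.83187701 243.4609067 ]]
```

Emit:
{"api": "play_rows", "payload": {
  "commands": [
    [255,[-0.1,0.08,0],0],
    [255,[-0.2,0,0],0],
    [255,[-0.2,0.005,0],0],
    [255,[-0.2,0.005,0],0],
    [255,[-0.2,0.005,0],0],
    [255,[-0.1,0.005,0],0],
    [255,[0,0,0],0]
  ]
}}

```text
clock: 4.82
tool_pos: [0.448, 0.1417, 0.2326]
tcp_rot: [0.715, 0.699, -0.0, -0.0]
force: [0.5, -0.2, -0.5]
grip_width: 0.0006
```

```bash
python3 - <<'E'
from h import *
im=robot.get_image("wrist"); cv2.imwrite("pics/w3.png",im)
print(robot.sense()['tool_pos'])
E
```

```text
[0.44824066 0.14171471 0.23252291]
```

View pics/w3.png

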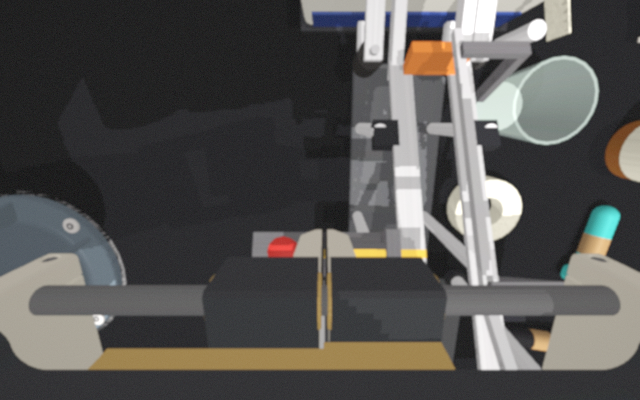

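Emit:
{"api": "play_rows", "payload": {
  "commands": [
    [255,[-0.1,0.0025,0],0],
    [255,[-0.08,0.0025,0],0],
    [255,[-0.03,0,0],0],
    [255,[0,0,0],0]
  ]
}}

```text
clock: 5.38
tool_pos: [0.4378, 0.142, 0.2326]
tcp_rot: [0.715, 0.699, -0.0, -0.0]
force: [1.1, 0.8, -0.3]
grip_width: 0.0004
```

```bash
python3 - <<'E'
from h import *
im=robot.get_image("wrist"); cv2.imwrite("pics/w4.png",im)
s=robot.sense();print(s['tool_pos'],s['force'])
im=robot.get_image("side")[170:330,230:430]; cv2.imwrite("pics/s4.png",cv2.resize(im,None,fx=3.5,fy=3.5,interpolation=cv2.INTER_CUBIC))
E
```

```text
[0.43782202 0.14201654 0.23261988] [0.14102443 0.70717835 0.2914571 ]
```

View pics/s4.png

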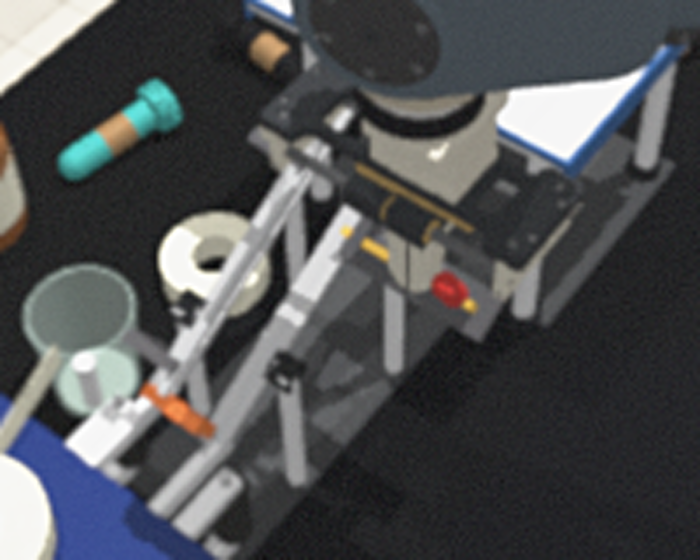

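View pics/w4.png

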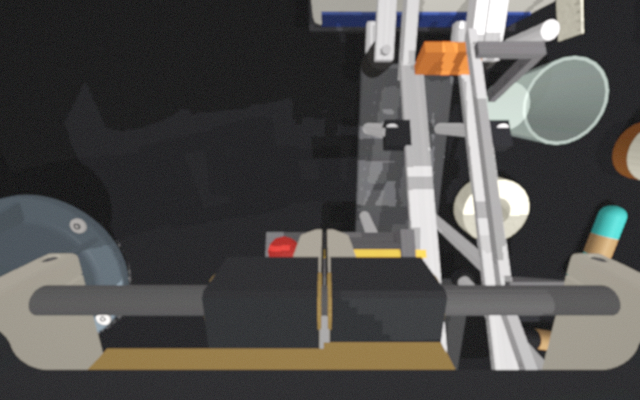

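Emit:
{"api": "play_rows", "payload": {
  "commands": [
    [255,[-0.02,0,0],0],
    [255,[-0.02,0,0],0],
    [255,[0,0,0],0]
  ]
}}

```text
clock: 5.85
tool_pos: [0.4368, 0.142, 0.2328]
tcp_rot: [0.715, 0.699, 0.001, 0.001]
force: [6.7, -0.2, -3.3]
grip_width: 0.0001
```

Emit:
{"api": "play_rows", "payload": {
  "commands": [
    [255,[0.1,0,0],0],
    [255,[0,0,0.9],0],
    [255,[0,0,0.9],0],
    [255,[0,0,0.8],0],
    [90,[0.08,-1,0],0],
    [90,[0.08,-1,0],0],
    [90,[0.08,-1,0],0],
    [90,[0.08,-1,0],0],
    [90,[0.1,-1,0],0],
    [90,[0,0,0],0],
    [90,[0,0,0],0]
  ]
}}

```text
clock: 7.22
tool_pos: [0.4618, -0.1076, 0.3625]
tcp_rot: [0.715, 0.699, -0.0, -0.0]
force: [0.5, 0.3, -0.0]
grip_width: 0.0597
```

```bash
python3 - <<'E'
from h import *
im=robot.get_image("wrist"); cv2.imwrite("pics/w5.png",im)
s=robot.sense();print(s['tool_pos'],s['tcp_rot'])
im=robot.get_image("top")[140:330,150:460]; cv2.imwrite("pics/t5.png",cv2.resize(im,None,fx=2.5,fy=2.5,interpolation=cv2.INTER_CUBIC))
E
```

```text
[ 0.46188118 -0.10720861  0.36260739] [ 7.15018821e-01  6.99105159e-01  3.24865264e-05 -2.48628004e-04]
```

View pics/w5.png

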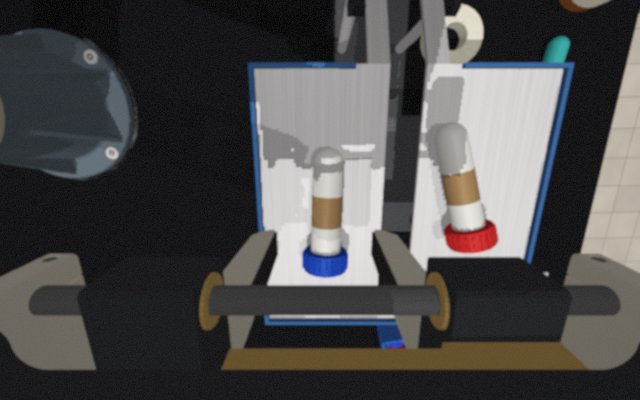

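View pics/t5.png

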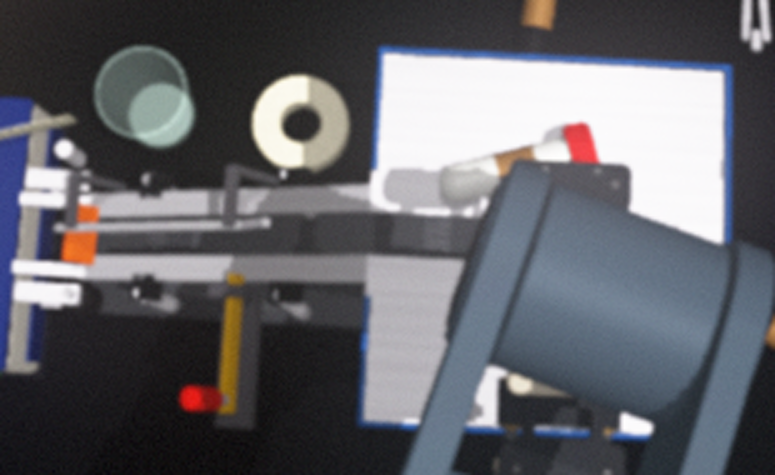

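```bash
python3 - <<'E'
from h import *
np.set_printoptions(precision=4,suppress=True)
print("cap front/under",onz("wrist",(325,250),.272),"bot",onz("wrist",(328,148),.266),"band",onz("wrist",(326.5,213),.27))
v=np.load("feeder.npy"); c,s=np.cos(v[2]),np.sin(v[2])
W=lambda p:[v[0]+c*p[0]-s*p[1],v[1]+s*p[0]+c*p[1],p[2]]
im=cv2.imread("pics/w5.png")
P=[W(p) for p in [(-.017,-.235,.25),(.017,-.235,.25),(.017,0,.25),(-.017,0,.25),(-.14,0,.256),(.14,0,.256)]]
u=proj("wrist",P);print(u)
print("red bottom",onz("wrist",(450,128),.265),onz("wrist",(445,150),.265))
for q in u: cv2.circle(im,tuple(int(x) for x in q),3,(0,0,255),1)
cv2.imwrite("pics/w5b.png",cv2.resize(im[40:260,230:600],None,fx=2,fy=2))
E
```

```text
cap front/under [ 0.4613 -0.1548  0.272 ] bot [ 0.4662 -0.0555  0.266 ] band [ 0.4636 -0.1169  0.27  ]
[[375.639  293.6699]
 [405.7716 293.7923]
 [427.1004  66.7728]
 [389.4999  66.6117]
 [251.807   64.7469]
 [568.6556  66.104 ]]
red bottom [ 0.5767 -0.0401  0.265 ] [ 0.5741 -0.0597  0.265 ]
```

View pics/w5b.png

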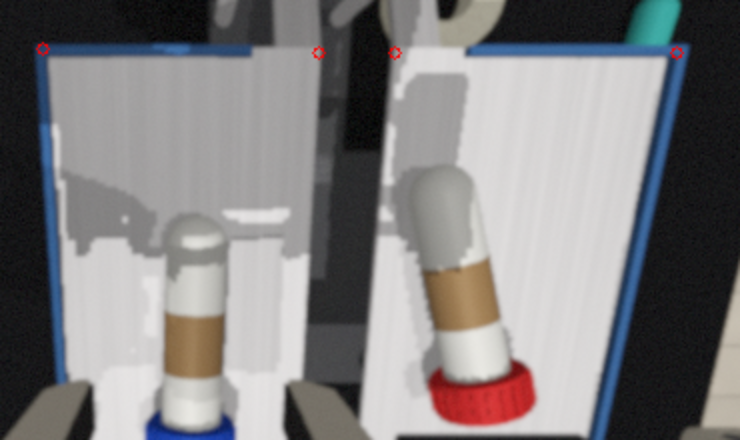

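Emit:
{"api": "play_rows", "payload": {
  "commands": [
    [90,[0.03,0,-0.9],0],
    [90,[0,0,-0.8],0],
    [90,[0,0,-0.4],0],
    [90,[0,0,0],0],
    [255,[0,0,0],0],
    [255,[0,0,0],0],
    [255,[0,0,0],0],
    [255,[0,0,0],0]
  ]
}}

```text
clock: 8.32
tool_pos: [0.4636, -0.108, 0.2579]
tcp_rot: [0.715, 0.699, 0.0, 0.0]
force: [-0.1, 0.4, 2.4]
grip_width: 0.0284
```

Emit:
{"api": "play_rows", "payload": {
  "commands": [
    [255,[0,0,0.5],0],
    [255,[0,0,0.7],0],
    [255,[0.38,0.5,0],0],
    [255,[0.38,0.5,0],0],
    [255,[0.38,0.5,0],0],
    [255,[0.38,0.5,0],0],
    [255,[0,0,0],0],
    [255,[0,0,0],0]
  ]
}}

```text
clock: 9.32
tool_pos: [0.5391, -0.0084, 0.3175]
tcp_rot: [0.715, 0.699, -0.0, -0.0]
force: [-0.4, -0.2, -0.5]
grip_width: 0.0285
```

```bash
python3 - <<'E'
from h import *
im=robot.get_image("wrist"); cv2.imwrite("pics/w6.png",im)
s=robot.sense();print(s['tool_pos'],s['tcp_rot'],s['force'])
im=robot.get_image("side")[90:290,250:460]; cv2.imwrite("pics/s6.png",cv2.resize(im,None,fx=2.8,fy=2.8,interpolation=cv2.INTER_CUBIC))
E
```

```text
[ 0.5390196  -0.00858697  0.31763714] [ 7.15385812e-01  6.98729645e-01 -1.47880948e-04 -4.28455226e-05] [ 0.41152873 -0.24205676 -0.8778544 ]
```

View pics/w6.png

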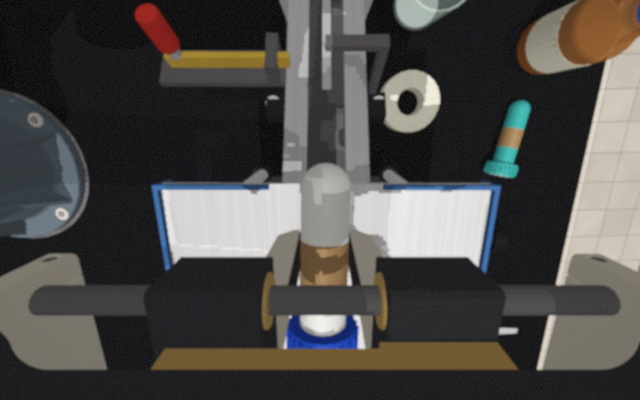

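View pics/s6.png

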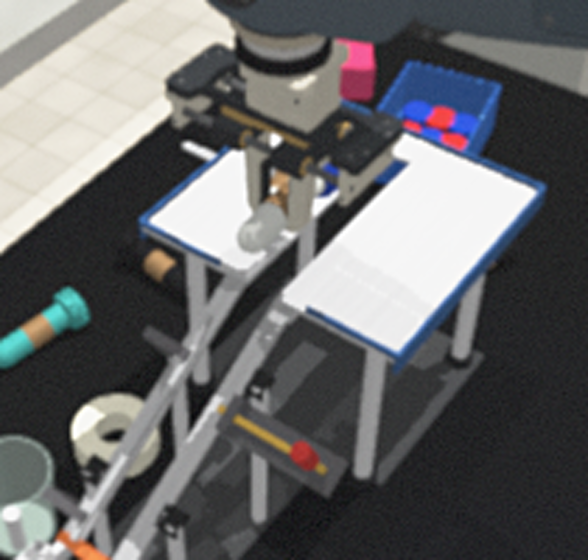

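Emit:
{"api": "play_rows", "payload": {
  "commands": [
    [255,[0.01,0,-0.7],0],
    [255,[0,0,-0.5],0],
    [255,[0,0,-0.1],0],
    [255,[0,0,0],0]
  ]
}}

```text
clock: 9.93
tool_pos: [0.5401, -0.0084, 0.2534]
tcp_rot: [0.715, 0.699, 0.0, 0.0]
force: [1.0, -0.4, -1.2]
grip_width: 0.0282
```

```bash
python3 - <<'E'
from h import *
im=robot.get_image("side")[90:290,250:460]; cv2.imwrite("pics/s7.png",cv2.resize(im,None,fx=2.8,fy=2.8,interpolation=cv2.INTER_CUBIC))
s=robot.sense();print(s['tool_pos'],s['force'])
E
```

```text
[ 0.54029026 -0.00829289  0.25370158] [-0.23437031 -0.22501478 -0.01709736]
```

View pics/s7.png

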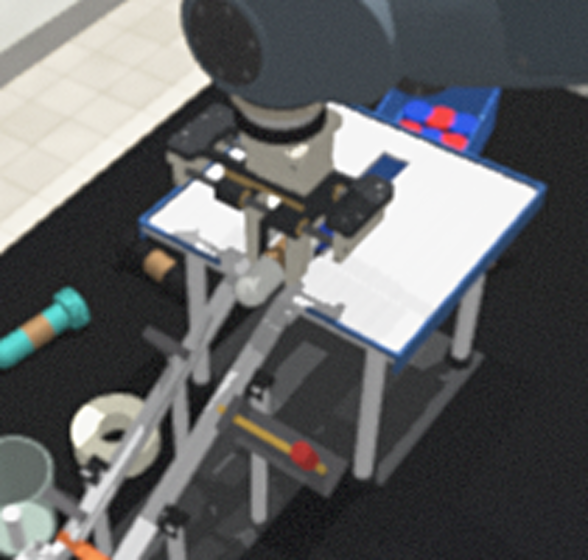

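Looks aligned. Release with a moderate opening.

Emit:
{"api": "play_rows", "payload": {
  "commands": [
    [130,[0,0,0],0],
    [130,[0,0,0],0],
    [130,[0,0,0],0],
    [130,[0,0,0],0],
    [130,[0,0,0],0]
  ]
}}

```text
clock: 10.6
tool_pos: [0.5399, -0.008, 0.2526]
tcp_rot: [0.715, 0.699, -0.0, -0.0]
force: [-0.3, 0.0, -0.3]
grip_width: 0.0453
```

```bash
python3 - <<'E'
from h import *
im=robot.get_image("side")[90:290,250:460]; cv2.imwrite("pics/s8.png",cv2.resize(im,None,fx=2.8,fy=2.8,interpolation=cv2.INTER_CUBIC))
cv2.imwrite("pics/w8.png",robot.get_image("wrist"))
s=robot.sense();print(s['tool_pos'],s['force'])
E
```

```text
[ 0.53994111 -0.00800532  0.25262701] [-0.25953483 -0.09088739  0.03090442]
```

View pics/s8.png

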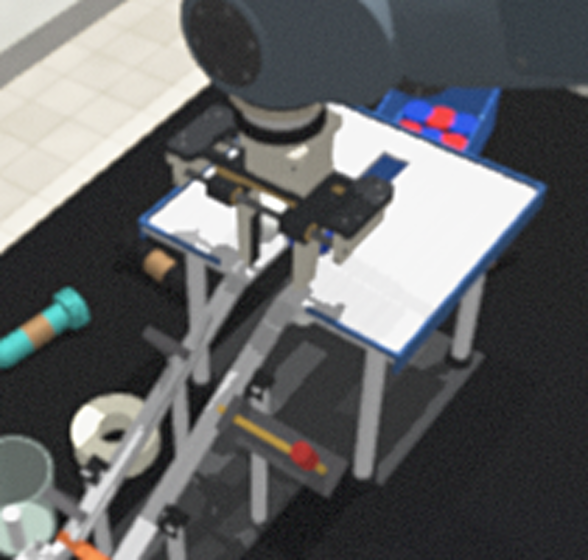

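View pics/w8.png

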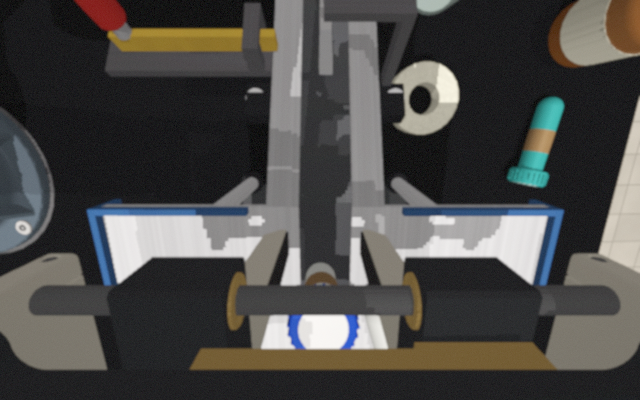

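Emit:
{"api": "play_rows", "payload": {
  "commands": [
    [130,[0,0,0.9],0],
    [130,[0,0,0.9],0],
    [255,[0,-0.9,0],0],
    [255,[0,-0.9,0],0],
    [255,[0,-0.6,0],0],
    [255,[0,0,0],0]
  ]
}}

```text
clock: 11.45
tool_pos: [0.5398, -0.1295, 0.3424]
tcp_rot: [0.716, 0.698, -0.0, -0.0]
force: [0.4, -0.1, -0.5]
grip_width: 0.0098
```

```bash
python3 - <<'E'
from h import *
im=robot.get_image("side")[90:290,250:460]; cv2.imwrite("pics/s9.png",cv2.resize(im,None,fx=2.8,fy=2.8,interpolation=cv2.INTER_CUBIC))
cv2.imwrite("pics/w9.png",robot.get_image("wrist"))
s=robot.sense();print(s['tool_pos'],s['force'])
E
```

```text
[ 0.53991988 -0.1275729   0.3425834 ] [-0.07931254  0.38316861 -0.05213386]
```

View pics/s9.png

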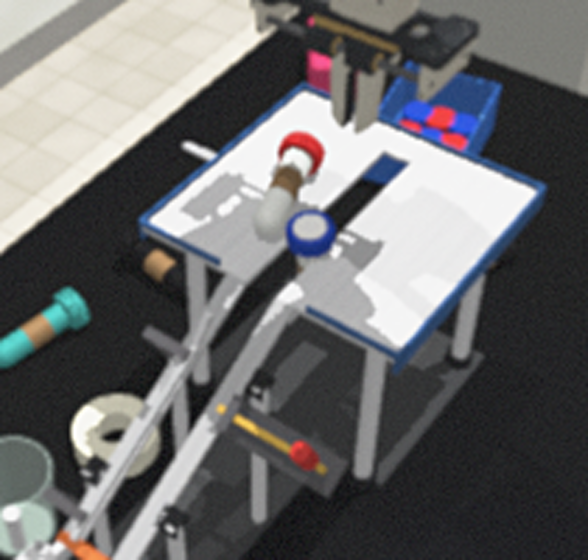

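View pics/w9.png

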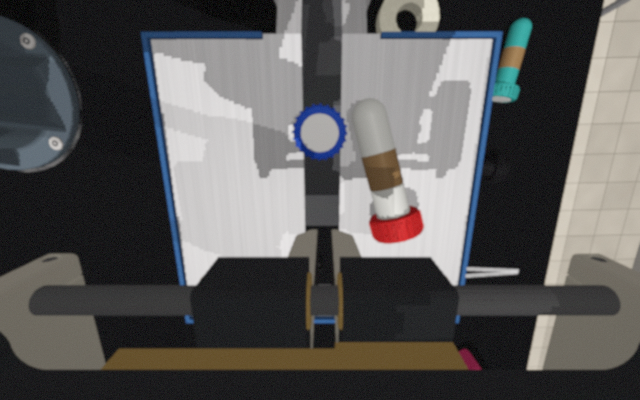

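```bash
python3 - <<'E'
from h import *
print(onz("wrist",(320,131),.27),onz("wrist",(351,128),.265),onz("wrist",(372,97),.265))
E
```

```text
[ 0.537669  -0.0599207  0.27     ] [ 0.56353597 -0.05824757  0.265     ] [ 0.58051052 -0.03424094  0.265     ]
```

Emit:
{"api": "play_rows", "payload": {
  "commands": [
    [255,[-0.14,0.3,0],0],
    [255,[0,0,-0.9],0],
    [255,[0,0,-0.7],0],
    [255,[0,0,-0.15],0],
    [255,[0,0,0],0]
  ]
}}

```text
clock: 12.18
tool_pos: [0.5332, -0.1122, 0.256]
tcp_rot: [0.715, 0.699, 0.0, 0.0]
force: [1.1, -0.1, 0.2]
grip_width: 0.0004
```

Emit:
{"api": "play_rows", "payload": {
  "commands": [
    [255,[0,0.15,0],0],
    [255,[0.005,0.2,0],0],
    [255,[0.005,0.2,0],0],
    [255,[0.005,0.2,0],0],
    [255,[0.005,0.2,0],0],
    [255,[0.005,0.2,0],0],
    [255,[0.005,0.2,0],0],
    [255,[0.005,0.15,0],0],
    [255,[0.005,0.1,0],0],
    [255,[0,0,0],0]
  ]
}}

```text
clock: 13.42
tool_pos: [0.5348, -0.0326, 0.255]
tcp_rot: [0.715, 0.699, -0.0, -0.0]
force: [0.4, 0.3, 0.4]
grip_width: 0.0002
```

```bash
python3 - <<'E'
from h import *
im=robot.get_image("side")[90:290,250:460]; cv2.imwrite("pics/s10.png",cv2.resize(im,None,fx=2.8,fy=2.8,interpolation=cv2.INTER_CUBIC))
cv2.imwrite("pics/w10.png",robot.get_image("wrist"))
s=robot.sense();print(s['tool_pos'],s['force'])
E
```

```text
[ 0.53480514 -0.03297174  0.25498171] [-0.43145797 -0.19712825 -0.45003749]
```

View pics/s10.png

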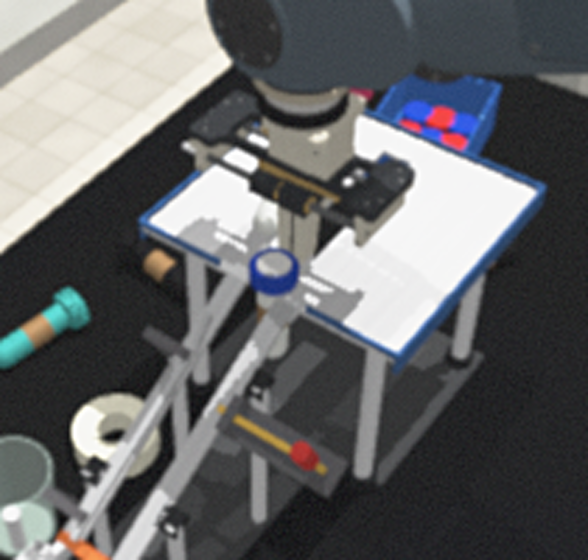

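View pics/w10.png

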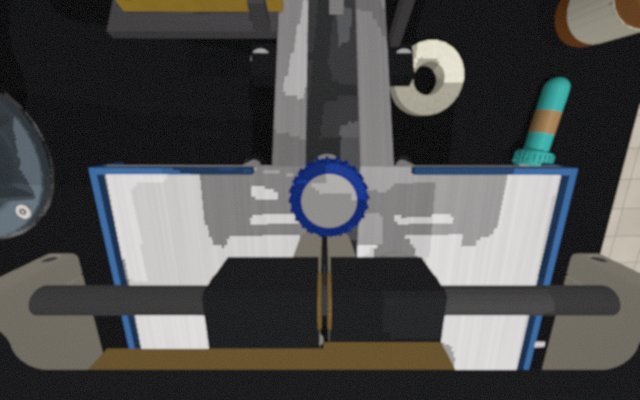

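Emit:
{"api": "play_rows", "payload": {
  "commands": [
    [255,[0.005,0.15,0],0],
    [255,[0.005,0.2,0],0],
    [255,[0.005,0.2,0],0],
    [255,[0.005,0.2,0],0],
    [255,[0,0,0],0],
    [255,[0,0,0],0]
  ]
}}

```text
clock: 14.28
tool_pos: [0.5359, 0.0045, 0.2551]
tcp_rot: [0.715, 0.699, -0.0, -0.0]
force: [0.1, 0.6, 0.1]
grip_width: 0.0003
```

```bash
python3 - <<'E'
from h import *
im=robot.get_image("side")[90:310,230:460]; cv2.imwrite("pics/s11.png",cv2.resize(im,None,fx=2.5,fy=2.5,interpolation=cv2.INTER_CUBIC))
s=robot.sense();print(s['tool_pos'],s['force'])
E
```

```text
[0.53594063 0.00436378 0.2551049 ] [0.30155071 0.54108221 0.58779201]
```

View pics/s11.png

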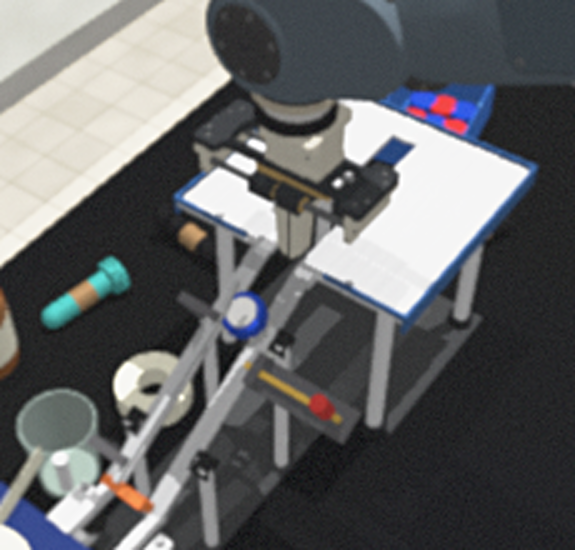

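The cap (about (327,226) in the full side picture) is sliding down the rails. I'll retract up and see whether it reaches the stop.

Emit:
{"api": "play_rows", "payload": {
  "commands": [
    [255,[0,-0.3,0.3],0],
    [255,[0,0,0.9],0],
    [255,[0,0,0.9],0],
    [255,[-0.5,0,0.5],0],
    [255,[-0.8,0,0],0],
    [255,[-0.8,0,0],0],
    [255,[-0.5,0,0],0],
    [255,[0,0,0],0]
  ]
}}

```text
clock: 15.32
tool_pos: [0.4053, -0.0112, 0.3866]
tcp_rot: [0.716, 0.699, 0.001, 0.001]
force: [0.8, 0.2, -0.0]
grip_width: 0.0006
```

```bash
python3 - <<'E'
from h import *
im=robot.get_image("side")[90:310,230:460]; cv2.imwrite("pics/s12.png",cv2.resize(im,None,fx=2.5,fy=2.5,interpolation=cv2.INTER_CUBIC))
im=robot.get_image("top")[140:330,150:460]; cv2.imwrite("pics/t12.png",cv2.resize(im,None,fx=2.5,fy=2.5,interpolation=cv2.INTER_CUBIC))
E
```

```text
(no output)
```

View pics/s12.png

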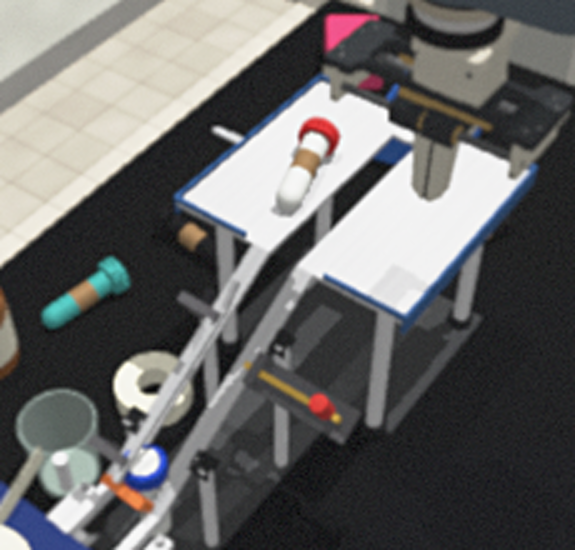

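View pics/t12.png

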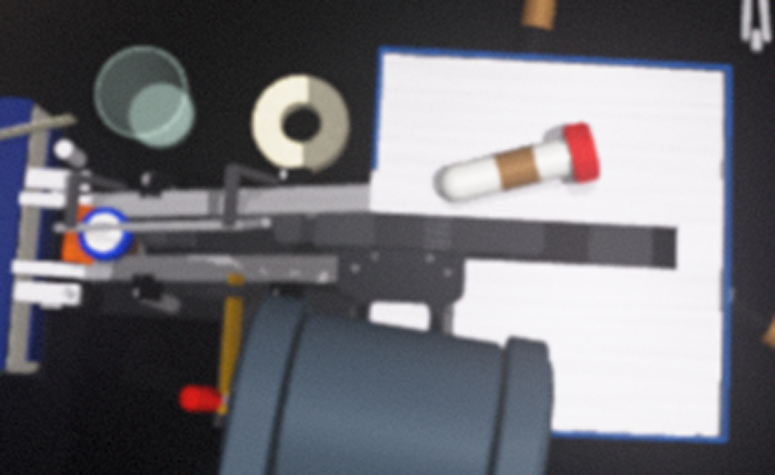

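Emit:
{"api": "play_rows", "payload": {
  "commands": [
    [255,[0,0,0],0],
    [255,[0,0,0],0],
    [255,[0,0,0],0],
    [255,[0,0,0],0],
    [255,[0,0,0],0],
    [255,[0,0,0],0]
  ]
}}

```text
clock: 16.18
tool_pos: [0.406, -0.0105, 0.3851]
tcp_rot: [0.715, 0.699, 0.0, 0.0]
force: [0.4, -0.1, -0.0]
grip_width: 0.0001
```

```bash
python3 - <<'E'
from h import *
v=np.load("feeder.npy"); c,s=np.cos(v[2]),np.sin(v[2])
W=lambda p:[v[0]+c*p[0]-s*p[1],v[1]+s*p[0]+c*p[1],p[2]]
a=np.radians(28);P=W((0,.22+.02*np.sin(a),.133+.02*np.cos(a)))
for n in("top","side"):
    im=robot.get_image(n); 
    m=(im[...,0]>150)&(im[...,2]<110)&(im[...,1]<120); g=proj(n,P)[0]
    yy,xx=np.nonzero(m);k=np.hypot(xx-g[0],yy-g[1])<18
    print(n,"exp cap top",g,"seen",(xx[k].min()+xx[k].max())/2,(yy[k].min()+yy[k].max())/2)
    b=cv2.imread(f"pics/{n}0.png"); d=cv2.absdiff(b,im).max(2)
    # bystander change check
    for nm,bb in(("beaker",(188,228,158,202)),("roll",(250,290,170,210)),("red",(322,394,186,224))) if n=="top" else ():
        print(nm,d[bb[2]:bb[3],bb[0]:bb[1]].mean())
    if n=="side": cv2.imwrite("pics/s13.png",cv2.resize(im[220:320,230:340],None,fx=5,fy=5,interpolation=cv2.INTER_CUBIC))
print(robot.sense()['clock'])
E
```

```text
top exp cap top [190.17470039 232.97236525] seen 191.5 233.0
beaker 3.2051136363636363
roll 2.83
red 1.79093567251462
side exp cap top [286.13229825 277.37319973] seen 288.0 275.0
16.275
```

View pics/s13.png

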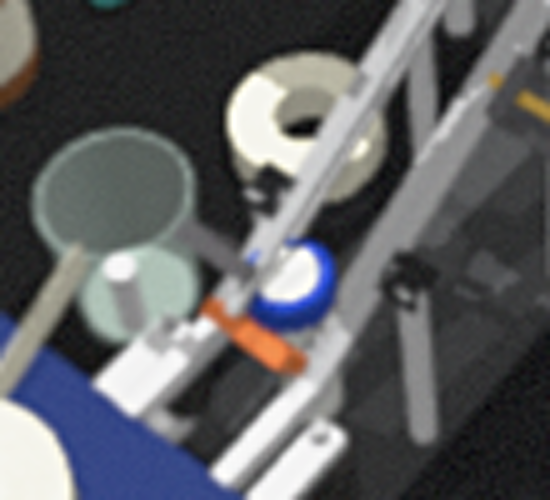

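The cap rests against the orange stop, hanging cap up, and the bystanders and red tube have not changed.

```bash
python3 -c "
from plant import robot
print(robot.hand_in())"
```

```text
the job is handed in; nothing more can be done
None
```

The blue-capped tube is at the labeller, hanging cap up against the orange stop, and I handed the job in at about 16.3 s on the robot's clock.

- **Gate:** I pushed it open by its knob with shut fingers until it met its end stop, at about 7 N. It was clear of the rails in the pictures.
- **Tube:** I gripped the blue tube by its body, laid it along the slot, and let go. It dropped in and hung by its cap. I then pushed the cap past the brow, and it slid through the gate to the stop by itself.

**Last checks:**
- **Position:** The cap was within about 1.5 px of its predicted place in the top picture and about 3 px in the side picture. At roughly 2 mm per pixel, I take both as calibration error. It showed no movement in the pictures taken about 0.9 s apart before hand-in.
- **Red tube, beaker and label roll:** Comparing the top picture with the first one showed no change in any of them.
- **Robot:** The arm was clear of everything at hand-in.

None of these last checks failed. The trained networks' points for the nest and the slot start were wrong. I used my own fit to the deck and slot corners instead, with red-colour detection for the knob and points read off the pictures for the tubes.

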